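# Free the drill-guide plate from the bench jig

### The job

Take the drill-guide plate out of the drilling jig: pull the slanted spring plunger by its black T-handle and twist it at least 30 degrees, so that it stays latched open by itself when let go; one way round may be blocked too early by an inner stop you can only feel, and then you turn it the other way. Then slide the plate out of its track by its red handle and set it down gently, flat and handle up, inside the blue tray; leave the plunger latched open and the other things on the bench as they are.

Things in the scene. Friction and masses are not known exactly. Their poses are not given: they have to be found in the camera images.
- jig: Fixed drilling jig: wood base 130 x 100, 50 high, aluminium track 80 long on top. Origin on the bench under the track's centre; y along the track, open at both ends; x across it, away from the plunger. The plate lies at 50 mm height, 2 mm play to rails and lips; lips overhang its long edges by 10, tops at 69. Leaves only along +y or -y, free after 100 mm. The pin holds it by a notch in its -x edge.
- tee_grip (a point): Centre of the plunger's black T-handle with red band, 127 mm above the bench; moves with it. z: outward along the plunger's axis, up and leaning 35 degrees from vertical towards -x of the jig; y: along the handle's 44 mm length; x: across its 14 mm thickness; 28 mm tall along z. Thin stem below; the steel barrel's top, 30 mm wide, is 24 mm below this point along the axis.
- plunger (a joint): Pull along its axis, m: 0 = sprung home, pin in the plate; 0.016 = stop. Spring pulls back with 5 N at 0, 11 N at the stop. A lug under the handle sits in a slot 13 mm deep in the barrel: the handle turns only once pulled 13 mm; then turned and let go it rests on an inner ledge at about 0.0128, the pin clear of the plate. Not turned, it snaps home.
- tee (a joint): Twist of the T-handle about the plunger's axis, rad: 0 = lug in line with the slot (start); positive is counterclockwise seen from the outer end. Hidden stops inside the barrel, set differently each time, end the twist firmly: 1.44 rad from stop to stop, each 0.12 to 1.32 rad from the start, so at least one way gives 0.7 rad. Latched by the rules beyond 0.4 either way.
- plate_grip (a point): Grip point of the loose drill-guide plate: aluminium, 70 (x) x 120 (y) x 12 (z) mm, 0.25 to 0.5 kg, with a red plastic handle block in the middle of its top, 40 (x) x 16 (y) mm, 38 mm tall. The point lies in the handle, 36 mm above the plate's underside (24 mm above its top). In the jig its y runs along the track.
- tray: Blue open tray fixed to the bench, 200 (x) x 260 (y) mm outside, 22 mm high, walls and floor 5 mm. Origin at the centre of its underside, z up. It stands left or right of the jig.
- screw_case: Closed flat case of screws, 172 x 232 mm, 39 mm high, fixed, on the side of the jig where the tray is not. Origin at the centre of its underside.
- glue: Yellow bottle standing, 52 mm wide, 125 mm high, origin at the centre of its underside. Leave alone.
- spray: Green can standing, 60 mm wide, 130 mm high, origin at the centre of its underside. Leave alone.
- jar: Amber jar standing, 68 mm wide, 85 mm high, origin at the centre of its underside. Leave alone.
- screwdriver: Screwdriver lying on the bench between robot and jig, under 40 mm high, lying along its x. Leave alone.
- offcut: Flat wooden offcut 60 x 110 x 19 mm lying on the bench. Leave alone.
- tape: Grey measuring-tape case standing, 70 x 36 x 66 mm, origin at the centre of its underside. Leave alone.
Things that resemble listed ones, but are neither listed nor needed, are in the scene too. What is shaped like the part that bears plate_grip but purple is not meant.

How it is judged:
By the outcome, as a careful person would: the job done as asked, in the order asked, and still so for the second after the job is handed in, with the robot touching nothing.
It also fails if it takes over 66 s, if anything falls off the work surface, if the arm or the gripper's body presses on something with over 40 N, if the wrist force passes 120 N, or if a joint passes its speed limit or range.

### The arm

A 6-joint arm with a two-finger parallel gripper is mounted at the origin on the work surface. World frame = base frame: x ahead of the robot, y to its left, z up, the work surface at z = 0. Lengths are in mm, angles in rad, forces in N, time in s.
With the tool pointing down it reaches from about 275 to 825 mm from the base axis. Payload 5.2 kg.
Tool frame: the origin (TCP) lies at the very end of the fingers, on their centre line; the grasp point (between the pads) lies 19 mm behind it; z points along the fingers, y is the direction in which the jaws open and shut (so a half turn about z gives the same grasp; the last joint's range is limited). The gripper opens to 93 mm and grips with 3 to 60 N. Pads are 15 mm wide; open, the fingers measure 128 mm over their backs; the gripper's body (75 mm by 188 mm) begins 65 mm behind the grasp point.
Start: joints at [0.962, 0.259, 1.535, -0, 1.348, -0.203], TCP at [217.094, 505.346, 178.753] pointing down, gripper open.
Joint ranges: [-3.14, 3.14], [-0.91, 2.08], [0.19, 2.58], [-1.22, 4.36], [0.22, 2.71], [-3.12, 3.12]. Speed limits (rad/s): [2.57, 2.57, 3.14, 3.14, 3.14, 3.14].

### API

Orientations are given as [roll, pitch, yaw] about the fixed x, y, z axes, in that order (R = Rz(yaw) Ry(pitch) Rx(roll)).
In Python, from bench import robot gives the robot as it stands. The module is installed in compiled form; this text tells all that it offers. Calls block until the motion is done:
- robot.move_ptp(position, orientation): joint-space move of the TCP to a pose.
- robot.move_linear(position, ori=None, speed=150, f_stop=None): straight line of the TCP; ori=None keeps the orientation; speed is the mean speed in mm/s. With f_stop (N) it stops when the force on the tool has changed by that much, and returns True; else False.
- robot.move_j(angles): joint-space move.
- robot.move_gripper(opening): opening from 0.0 (shut) to 1.0 (fully open); the grip force is fixed at half the most; returns when the fingers have stopped.
- robot.sleep(seconds).
- robot.inverse_kinematics(position, orientation): joint angles nearest the present ones, or None.
- robot.get_image(name): name is "scene" or "side" or "wrist"; returns a dict with "img" (420x560x3 uint8, blue, green, red), "fovy" (degrees; the focal length in pixels is half the picture's height over the tangent of half this angle, whatever the lens; pixels are square), "cx", "cy" (the principal point, pixels), "k1" (the pictures are not rectified: a ray, as slopes to the right and down, at radius r is drawn at 1 + k1 r^2 times it, then the intrinsics apply), "eye" and "orientation" of the camera in the world. Camera axes: x right, y down, z forward; pixel columns grow to the right and rows downward; lengths in mm; the calibration is good to about 2 mm. A picture is of the moment at which its call begins. There is no depth.
A pose or a line that the arm cannot do raises robot.MotionError and nothing moves.
- robot.hand_in(): hands the job in, once; it reports no verdict.
Readings, each from a call of its own:
- robot.current_t(): time.
- robot.current_qpos(): joint angles.
- robot.current_joint_vel(): joint speeds.
- robot.current_joint_efforts(): joint torques, N m.
- robot.current_tcp_pos(): TCP position.
- robot.current_eef_rot(): TCP orientation.
- robot.current_contact_force(): force on the tool from outside, world axes, zero at the start.
- robot.current_ft_torque(): the same for the moment, N m.
- robot.current_gripper_width(): opening from 0.0 (shut) to 1.0 (fully open).
Only numpy, scipy, OpenCV 4.12 (cv2) and the standard library are available. Lean on these libraries where they do the work, as an engineer would, in place of code of your own. Each camera call takes 0.05 s, during which the arm holds its last target.

## Working session

There is one attempt and no reset: what is moved stays moved. The work goes in short steps, each a Python script; the robot and the scene stay as the last script left them, time stands still between calls to the robot, and variables do not carry over. Pictures are saved under pics/ and viewed, and the job is handed in when it is done.

```bash
mkdir -p pics
cat > h.py <<'E'
import numpy as np, cv2
from scipy.spatial.transform import Rotation as R
from bench import robot
def rot(o): return R.from_euler('xyz',o).as_matrix()
def cam(c):
    f=c['img'].shape[0]/2/np.tan(np.radians(c['fovy'])/2)
    K=np.array([[f,0,c['cx']],[0,f,c['cy']],[0,0,1]]); D=np.array([c['k1'],0,0,0,0.])
    return K,D,rot(c['orientation']),np.array(c['eye'])
def proj(c,P):
    K,D,Rm,e=cam(c); P=np.atleast_2d(P).astype(float); q=(P-e)@Rm
    return cv2.projectPoints(q.reshape(-1,1,3),np.zeros(3),np.zeros(3),K,D)[0].reshape(-1,2)
def ray(c,uv):
    K,D,Rm,e=cam(c); n=cv2.undistortPoints(np.array(uv,float).reshape(-1,1,2),K,D).reshape(-1,2)
    return e,np.c_[n,np.ones(len(n))]@Rm.T
def atz(c,uv,z):
    e,d=ray(c,uv); return e+d*((z-e[2])/d[:,2])[:,None]
def snap(n,tag):
    c=robot.get_image(n); cv2.imwrite(f'pics/{tag}.png',c['img'])
    import pickle; pickle.dump(c,open(f'pics/{tag}.pkl','wb')); return c
def load(tag):
    import pickle; return pickle.load(open(f'pics/{tag}.pkl','rb'))
E
python3 - <<'E'
from h import *
for n in ("scene","side","wrist"):
    c=snap(n,n+"0"); print(n,{k:v for k,v in c.items() if k!='img'})
print(robot.current_t())
E
```

```text
scene {'fovy': 46.75740945095034, 'cx': 281.4781359853522, 'cy': 208.63273008384675, 'k1': -0.14785720440206584, 'eye': array([1324.24954063,  283.04936417,  949.64419342]), 'orientation': array([-2.34562338,  0.01890522,  1.86723049])}
side {'fovy': 53.27592299316524, 'cx': 276.92530036295807, 'cy': 214.81735191406844, 'k1': -0.06685213892372965, 'eye': array([ 231.39816739, -924.77191445,  737.31396635]), 'orientation': array([-2.13107836,  0.01550455, -0.28965274])}
wrist {'fovy': 63.46313157698724, 'cx': 284.3273018444483, 'cy': 211.31026661980593, 'k1': -0.0345443066543704, 'eye': array([142.30057404, 537.20899386, 384.5693141 ]), 'orientation': array([2.84825322e+00, 1.90131019e-03, 1.16569027e+00])}
0.15
```

View pics/scene0.png

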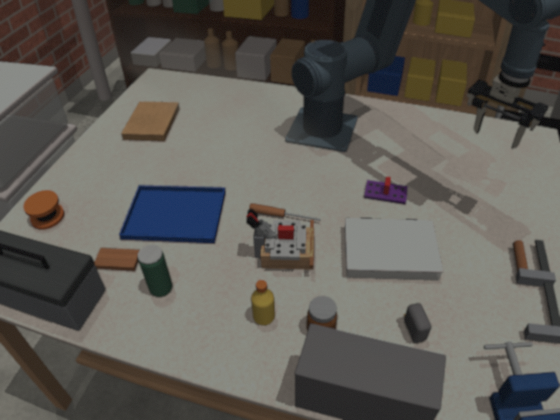

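View pics/side0.png

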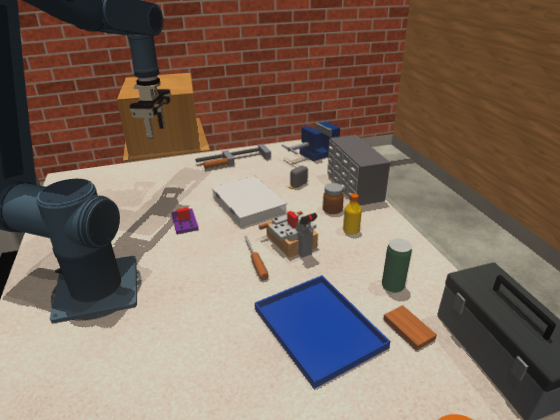

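View pics/wrist0.png

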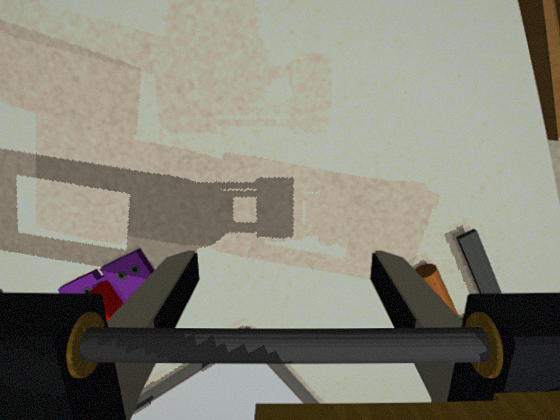

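The tray (scene 175,213) is to the right of the jig and the case (392,247) to its left. The jig is at about (288,240), with the T-handle at (253,217). I'll zoom in next.

Run:
```python
from h import *
a=load('scene0')['img'][190:280,230:335]; b=load('side0')['img'][200:270,250:340]
A=cv2.resize(a,(735,630),interpolation=cv2.INTER_CUBIC)[:600]; B=cv2.resize(b,(720,560),interpolation=cv2.INTER_CUBIC)
cv2.imwrite('pics/za.png',A); cv2.imwrite('pics/zb.png',B)
s=load('scene0');d=load('side0')
print(atz(s,[[288,232]],88),atz(d,[[293,218]],88))
print('tray',atz(s,[[139,187],[225,188],[214,240],[123,236]],22).round(), atz(d,[[256,308],[322,279],[386,343],[320,377]],22).round())
print('case',atz(s,[[346,218],[435,220],[438,275],[345,271]],39).round())
```

```text
[[560.08456525  49.09924547  88.        ]] [[556.53872241  39.27008838  88.        ]]
tray [[ 451. -438.   22.]
 [ 386. -191.   22.]
 [ 581. -144.   22.]
 [ 637. -384.   22.]] [[ 380. -214.   22.]
 [ 568. -164.   22.]
 [ 622. -402.   22.]
 [ 454. -440.   22.]]
case [[427. 168.  39.]
 [370. 397.  39.]
 [553. 418.  39.]
 [601. 202.  39.]]
```

View pics/za.png

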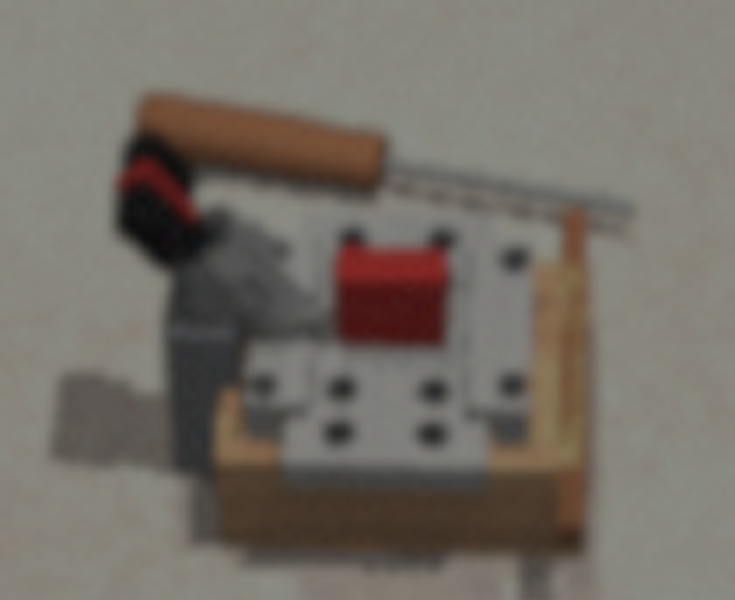

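View pics/zb.png

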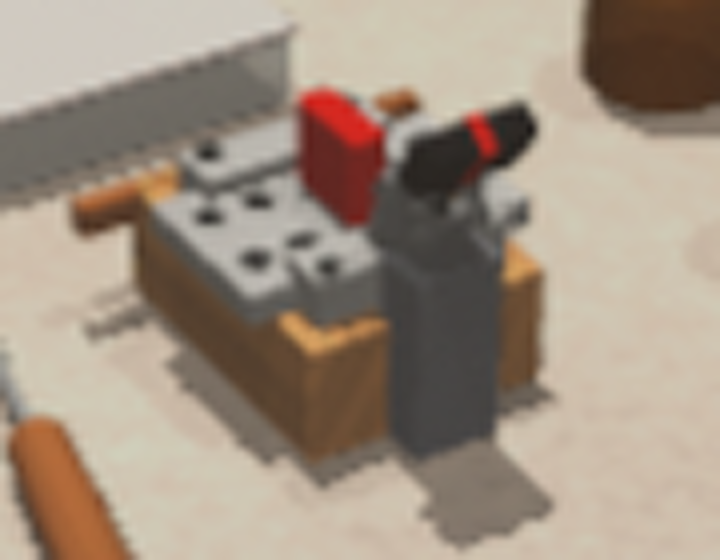

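Run:
```python
from h import *
p=np.array(robot.current_tcp_pos());o=robot.current_eef_rot();print(p,o)
c=load('wrist0');T=rot(o)
print('cam in tool',T.T@(c['eye']-p)); print(T.T@rot(c['orientation']))
s=load('scene0');d=load('side0')
# rough corners of plate handle top & tee
def tri(us,ud):
    e1,r1=ray(s,[us]);e2,r2=ray(d,[ud]);r1=r1[0]/np.linalg.norm(r1);r2=r2[0]/np.linalg.norm(r2)
    A=np.c_[r1,-r2];t=np.linalg.lstsq(A,e2-e1,rcond=None)[0];return (e1+t[0]*r1).round(1),(e2+t[1]*r2).round(1)
print('tee',tri([230+162/7,190+190/7],[250+483/8,200+135/8]))
print('plate corners z62',atz(s,np.array([[280,470],[492,470]])/7+[230,190],62),atz(d,np.array([[150,195],[250,298]])/8+[250,200],62))
print('base top', atz(s,np.array([[215,460],[557,467]])/7+[230,190],50))
print('handle', tri(np.array([390,250])/7+[230,190],np.array([345,112])/8+[250,200]))
```

```text
[216.83877595 504.96946569 178.12193244] [-3.14024873e+00 -2.59085306e-04  2.73579428e+00]
cam in tool [ 8.12648870e+01 -8.02813381e-02 -2.06426413e+02]
[[ 6.91824565e-04 -9.57208059e-01 -2.89399815e-01]
 [ 9.99999605e-01  8.23579160e-04 -3.33491286e-04]
 [ 5.57564203e-04 -2.89399470e-01  9.57208251e-01]]
tee (array([577.4, -31.3, 133.7]), array([581.2, -34.3, 131.4]))
plate corners z62 [[626.91226204  23.9979118   62.        ]
 [607.01926546  93.08902342  62.        ]] [[491.00927716  66.86553489  62.        ]
 [506.65015987  -6.90122211  62.        ]]
base top [[619.45915223  -2.45244253  50.        ]
 [589.88505272 111.63542499  50.        ]]
handle (array([554.8,  41.9, 102.6]), array([557.1,  40.1, 101. ]))
```

```bash
cat >> h.py <<'E'
JA=np.radians(104.0)  # jig x heading
def frame(JA):
    jx=np.array([np.cos(JA),np.sin(JA),0]);jy=np.array([-jx[1],jx[0],0]);ax=-np.sin(np.radians(35))*jx+np.cos(np.radians(35))*np.array([0,0,1.]);return jx,jy,ax
def toolrot(zdir,xdir):
    z=zdir/np.linalg.norm(zdir);x=xdir-z*(xdir@z);x/=np.linalg.norm(x);return np.c_[x,np.cross(z,x),z]
def eul(M): return R.from_matrix(M).as_euler('xyz')
E
python3 - <<'E'
from h import *
jx,jy,ax=frame(JA); tee=np.array([579,-33,127.])
for s in (1,-1):
  for a in np.radians([-75,-40,0,40,75]):
    d=s*R.from_rotvec(a*ax).apply(jy)
    for h in (80,-19+10):
      q=robot.inverse_kinematics(tee+h*ax,eul(toolrot(-ax,d)))
      print(s,np.degrees(a).round(),h,None if q is None else np.round(q,2))
E
```

```text
1 -75.0 80 [-0.6   0.59  1.17  0.41  1.84 -1.08]
1 -75.0 -9 [-0.54  0.6   1.35  0.42  1.65 -1.11]
1 -40.0 80 [-0.6   0.59  1.17  0.41  1.84 -1.7 ]
1 -40.0 -9 [-0.54  0.6   1.35  0.42  1.65 -1.72]
1 0.0 80 [-0.6   0.59  1.17  0.41  1.84 -2.39]
1 0.0 -9 [-0.54  0.6   1.35  0.42  1.65 -2.42]
1 40.0 80 [-0.6   0.59  1.17  0.41  1.84 -3.09]
1 40.0 -9 None
1 75.0 80 [-0.6   0.59  1.17  0.41  1.84  2.58]
1 75.0 -9 [-0.54  0.6   1.35  0.42  1.65  2.55]
-1 -75.0 80 [-0.6   0.59  1.17  0.41  1.84  2.06]
-1 -75.0 -9 [-0.54  0.6   1.35  0.42  1.65  2.03]
-1 -40.0 80 [-0.6   0.59  1.17  0.41  1.84  1.45]
-1 -40.0 -9 [-0.54  0.6   1.35  0.42  1.65  1.42]
-1 0.0 80 [-0.6   0.59  1.17  0.41  1.84  0.75]
-1 0.0 -9 [-0.54  0.6   1.35  0.42  1.65  0.72]
-1 40.0 80 [-0.6   0.59  1.17  0.41  1.84  0.05]
-1 40.0 -9 [-0.54  0.6   1.35  0.42  1.65  0.02]
-1 75.0 80 [-0.6   0.59  1.17  0.41  1.84 -0.56]
-1 75.0 -9 [-0.54  0.6   1.35  0.42  1.65 -0.59]
```

Run:
```python
from h import *
jx,jy,ax=frame(JA); tee=np.array([579,-33,127.])
robot.move_ptp(tee+110*ax,eul(toolrot(-ax,-jy)))
c=snap('wrist','w1'); print(robot.current_t(),robot.current_tcp_pos(),proj(c,tee))
cv2.imwrite('pics/w1z.png',cv2.resize(c['img'],(800,600),interpolation=cv2.INTER_CUBIC))
```

```text
2.8167 [594.40340331 -92.89751691 217.36741474] [[286.05821584 196.40044385]]
```

View pics/w1z.png

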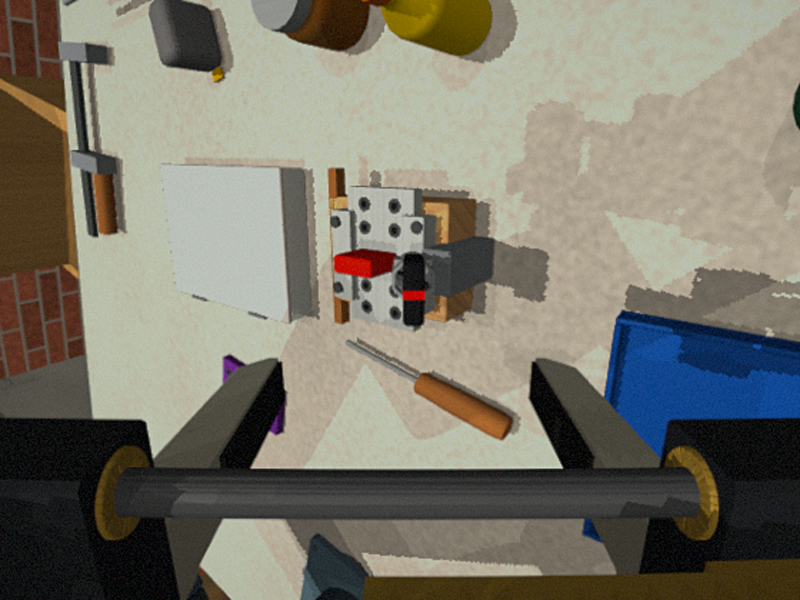

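Run:
```python
from h import *
c=load('w1')
cv2.imwrite('pics/w1c.png',cv2.resize(c['img'][110:235,220:350],(624,600),interpolation=cv2.INTER_CUBIC))
```

```text
(no output)
```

View pics/w1c.png

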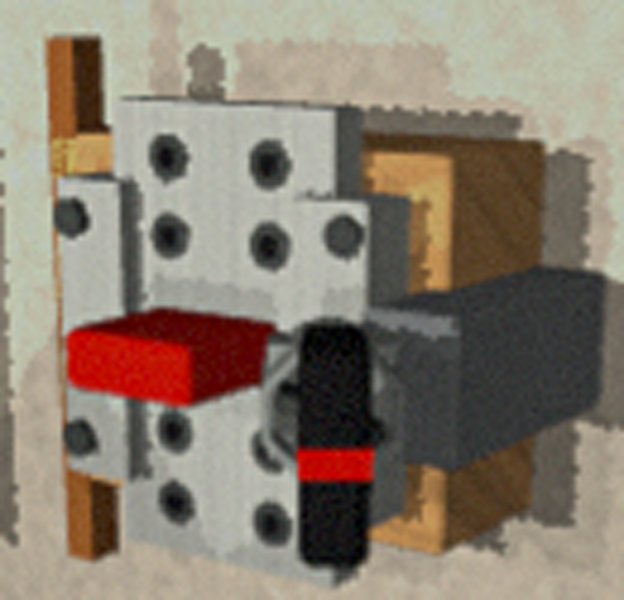

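Run:
```python
from h import *
from scipy.optimize import least_squares
w=load('w1');s=load('scene0');d=load('side0')
f=lambda p:np.array(p)/4.8+[220,110]
print('teetop',atz(w,[f([335,462])],138.5))
P=atz(w,[f([122,98]),f([337,108]),f([127,540]),f([335,584])],62);print(P.round(1))
for a,b in((0,1),(2,3),(2,0),(3,1)): v=P[b]-P[a];print(np.linalg.norm(v),np.degrees(np.arctan2(v[1],v[0])))
# joint fit: jig origin x,y,yaw, plate slip t; local (jig) points
obs=[(w,f([122,98]),(35,-60,62)),(w,f([337,108]),(-35,-60,62)),(w,f([335,584]),(-35,60,62)),
(s,np.array([284,470])/7+[230,190],(-35,-60,62)),(s,np.array([491,470])/7+[230,190],(35,-60,62)),
(d,np.array([150,195])/8+[250,200],(35,60,62)),(d,np.array([252,300])/8+[250,200],(-35,60,62)),
(s,np.array([340,250])/7+[230,190],(-20,8,100)),(s,np.array([447,250])/7+[230,190],(20,8,100)),
(w,f([278,322]),(-20,-8,100)),(w,f([190,345]),(-20,8,100))]
obs=obs[:9]
def res(x,full=False):
    jx,jy,_=frame(x[2]);r=[]
    for c,uv,l in obs: r.append(proj(c,np.array([x[0],x[1],0])+l[0]*jx+l[1]*jy+[0,0,l[2]])[0]-uv)
    return np.ravel(r)
r=least_squares(res,[557,42,np.radians(104)],loss='soft_l1');print(r.x[:2],np.degrees(r.x[2]));print(r.fun.reshape(-1,2).round(1))
jx,jy,ax=frame(r.x[2]);o=np.r_[r.x[:2],0]
t=atz(w,[f([335,462])],138.5)[0]-14*ax;print('tee',t,'in jig',(t-o)@jx,(t-o)@jy)
```

```text
teetop [[577.01408862 -46.0354181  138.5       ]]
[[606.2  83.6  62. ]
 [622.6  18.7  62. ]
 [488.1  57.3  62. ]
 [507.1 -10.5  62. ]]
66.90727894368496 -75.85351496947435
70.39749401507093 -74.3334884081714
121.02052197586177 12.53083802366462
119.10503350116872 14.172132448026849
[556.17165642  39.47435275] 103.96435280840983
[[-2.6 -0.8]
 [-0.9 -0.6]
 [-1.1 -0. ]
 [-1.6 -1.6]
 [-1.8 -0.8]
 [ 0.2  1.5]
 [-0.1  0.2]
 [-2.1 -1.7]
 [-0.9 -1.2]]
tee [575.07628681 -38.24266826 127.03187138] in jig -79.98220706302074 0.40860524885159677
```

Run:
```python
from h import *
jx,jy,ax=frame(JA); tee=np.array([575.1,-38.2,127.])
robot.move_linear(tee+35*ax,eul(toolrot(-ax,-jy)))
c=snap('wrist','w2'); print(robot.current_t(),robot.current_tcp_pos()-(tee+35*ax),proj(c,tee+14*ax))
cv2.imwrite('pics/w2z.png',cv2.resize(c['img'],(800,600),interpolation=cv2.INTER_CUBIC))
```

```text
3.5 [ 0.78612752 -0.49066957  0.92763289] [[285.3416581  227.36227141]]
```

View pics/w2z.png

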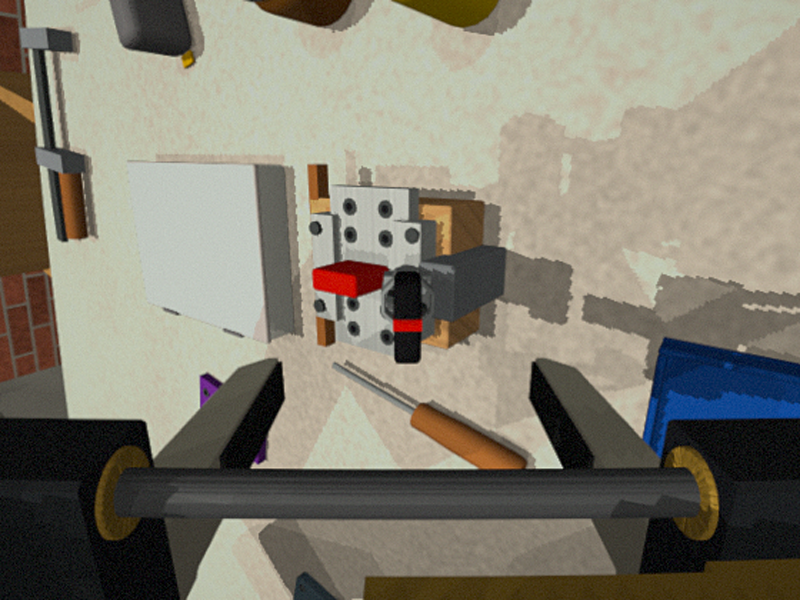

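The band top measures (285,228) px against a predicted (285,227), and it sits midway between the fingers, so I'll grasp.

Run:
```python
from h import *
jx,jy,ax=frame(JA); tee=np.array([575.1,-38.2,127.])
o=eul(toolrot(-ax,-jy))
hit=robot.move_linear(tee-16*ax,o,speed=60,f_stop=8)
print(hit,robot.current_tcp_pos()-(tee-16*ax),robot.current_contact_force())
f0=np.array(robot.current_contact_force())
robot.move_gripper(0)
f=np.array(robot.current_contact_force());T=toolrot(-ax,-jy)
print('w',robot.current_gripper_width()*93,'force tool',T.T@(f-f0),'mom',T.T@robot.current_ft_torque(),robot.current_t())
print(T.T@(robot.current_tcp_pos()-(tee-16*ax)))
```

```text
False [ 0.28939841 -0.21784842  0.26783361] [ 0.1151283  -0.02631444  0.697713  ]
w 0.2922467807322371 force tool [-0.5854331   0.15280928  0.98320508] mom [-0.2786828  -0.15354842  0.11602073] 5.95
[ 0.00126637 -0.0123456  -0.01407938]
```

Run:
```python
from h import *
c=snap('wrist','w3');a=snap('side','s3');b=snap('scene','c3')
A=cv2.resize(c['img'],(560,420));cv2.imwrite('pics/w3z.png',A[150:])
B=np.hstack([cv2.resize(a['img'][150:270,240:350],(385,420),interpolation=2),cv2.resize(b['img'][170:280,210:330],(400,420)[:2],interpolation=2)])
cv2.imwrite('pics/m3.png',B)
```

```text
(no output)
```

View pics/w3.png

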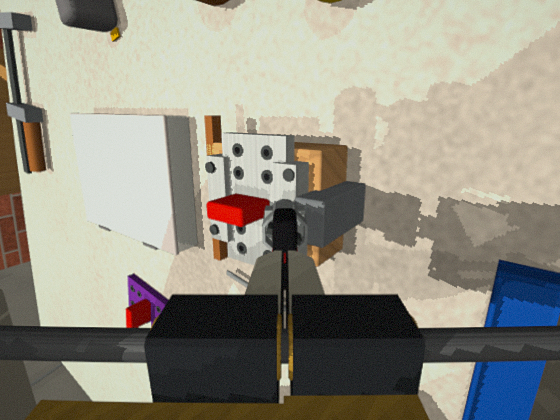

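View pics/m3.png

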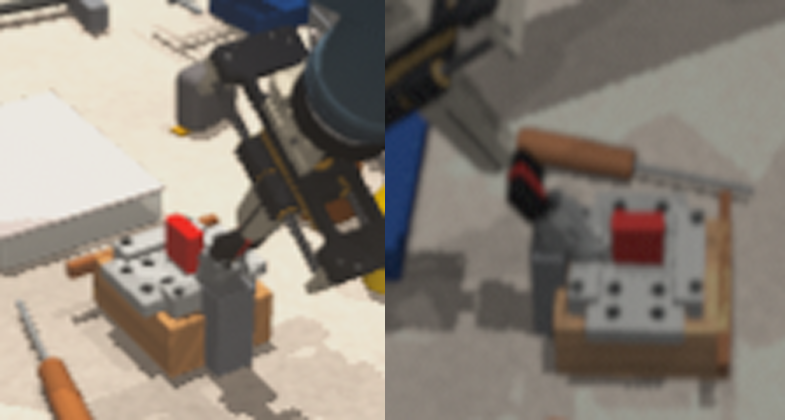

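Run:
```python
from h import *
p=np.array(robot.current_tcp_pos());print(p,robot.current_eef_rot(),robot.current_qpos())
jx,jy,ax=frame(JA); tee=np.array([575.1,-38.2,127.])
for t in('w3','s3','c3'):
    c=load(t);im=c['img'].copy()
    for q,col in((p,(0,255,0)),(p+50*ax,(0,255,0)),(tee,(255,0,255)),(tee+14*ax,(255,255,0))):
        u=proj(c,q)[0];print(t,u.round(1)); cv2.circle(im,tuple(int(v) for v in u.round()),1,col,-1)
    u=proj(c,tee)[0].astype(int)
    cv2.imwrite(f'pics/{t}m.png',cv2.resize(im[max(u[1]-60,0):u[1]+60,max(0,u[0]-65):u[0]+65],(650,600),interpolation=2))
```

```text
[572.87541095 -29.30891353 113.8891598 ] [-2.53072704e+00  5.93174949e-07  2.44344053e-01] [-0.54976404  0.59396763  1.36651847  0.4147306   1.63807631  0.70737583]
w3 [285.1 237.9]
w3 [285.2 273.8]
w3 [285.1 247.6]
w3 [285.1 257.3]
s3 [306.7 221.9]
s3 [313.2 213.8]
s3 [308.7 219.4]
s3 [310.5 217.1]
c3 [255.  221.8]
c3 [241.9 209.3]
c3 [250.9 217.9]
c3 [247.2 214.4]
```

View pics/s3m.png

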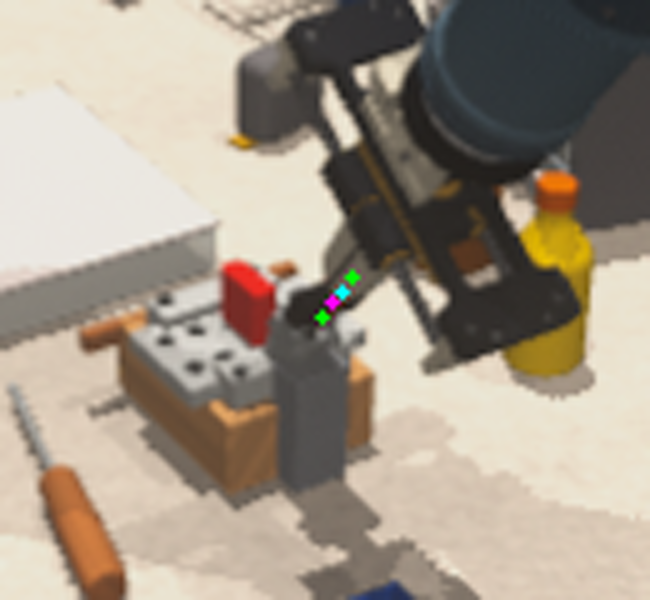

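View pics/c3m.png

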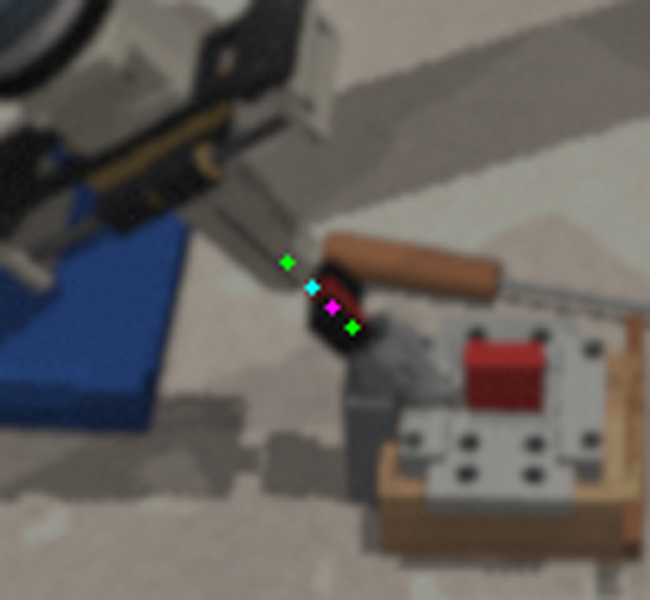

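View pics/w3m.png

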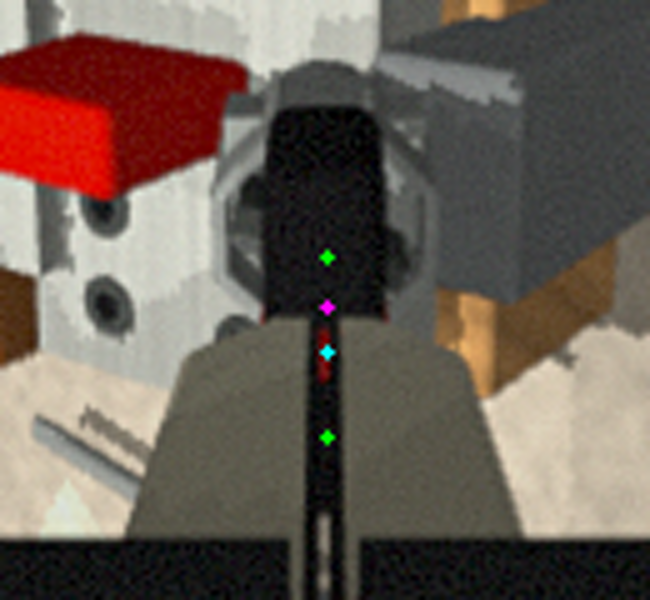

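Run:
```python
from h import *
for t,(x,y) in(('c3',(240,210)),('s3',(310,215))):
    im=load(t)['img'][y-30:y+30,x-35:x+35]
    im=np.clip(im.astype(float)*1.5,0,255).astype(np.uint8)
    cv2.imwrite(f'pics/{t}q.png',cv2.resize(im,(700,600),interpolation=2))
```

```text
(no output)
```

View pics/c3q.png

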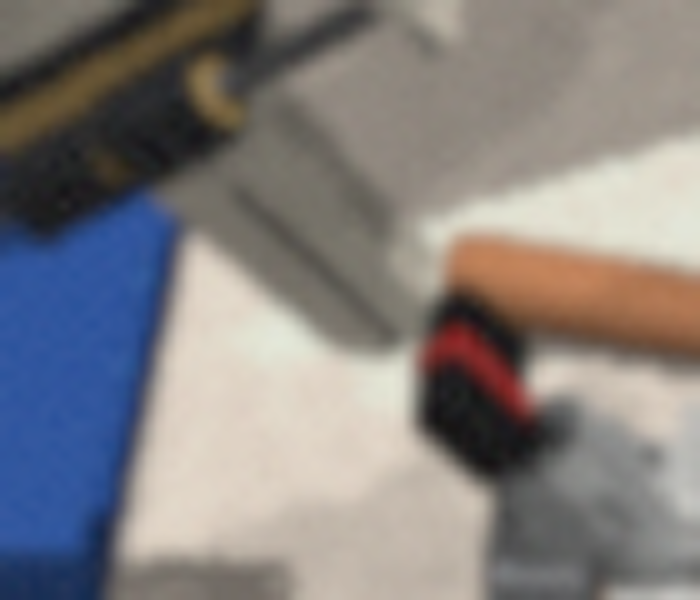

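View pics/s3q.png

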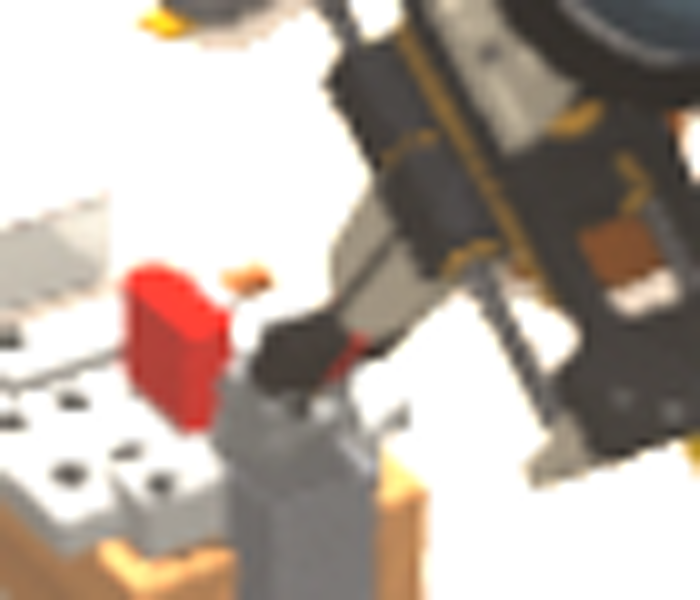

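Run:
```python
from h import *
p=np.array([216.84,504.97,178.12])
ims=[]
for t in('scene0','side0'):
    c=load(t);im=np.clip(c['img']*1.6,0,255).astype(np.uint8);u0=proj(c,p)[0]
    print(t,proj(c,[p,p+[0,0,35],p+[0,0,84]]).round(1))
    for h in (0,19,35,84):
        u=proj(c,p+[0,0,h])[0]; cv2.circle(im,tuple(int(v) for v in u.round()),1,(0,255,0) if h!=35 else (255,0,255),-1)
    y,x=int(u0[1]),int(u0[0]); x=min(x,560-45)
    ims.append(cv2.resize(im[y-60:y+25,x-45:x+45],(395,375),interpolation=2))
cv2.imwrite('pics/s0q.png',np.hstack(ims))
```

```text
scene0 [[489.8 151.2]
 [493.3 140.5]
 [498.3 125. ]]
side0 [[159.  144.5]
 [157.4 135.1]
 [155.1 121.5]]
```

View pics/s0q.png

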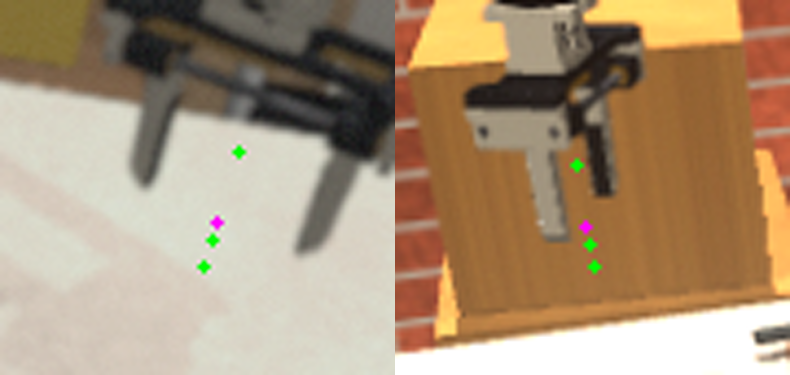

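The reported TCP lies about 35–38 mm beyond the visible fingertips. The scene, side and wrist pictures all agree on this, and the fingers have in fact closed above the T-handle. I'll measure the offset by touching the handle top with the closed fingers.

Run:
```python
from h import *
jx,jy,ax=frame(JA); tee=np.array([575.1,-38.2,127.]);o=eul(toolrot(-ax,-jy))
hit=robot.move_linear(tee-36*ax,o,speed=20,f_stop=3)
p=np.array(robot.current_tcp_pos());print(hit,(p-tee)@ax,robot.current_contact_force(),robot.current_t())
```

```text
True -25.561885985565333 [ 0.62015593 -3.47336384  4.99093148] 6.6917
```

```bash
cat >> h.py <<'E'
D=39.5
TEE=np.array([575.1,-38.2,127.])
E
python3 - <<'E'
from h import *
jx,jy,ax=frame(JA);T=toolrot(-ax,-jy);o=eul(T)
robot.move_linear(TEE-15*ax,o,speed=100)
robot.move_gripper(0.6)
f0=np.array(robot.current_contact_force())
hit=robot.move_linear(TEE+(-14-D)*ax,o,speed=60,f_stop=6)
print(hit,robot.current_tcp_pos()-(TEE+(-14-D)*ax))
if not hit:
    robot.move_gripper(0)
    f=np.array(robot.current_contact_force())
    print('w',robot.current_gripper_width()*93,'force tool',T.T@(f-f0),'mom',T.T@robot.current_ft_torque(),robot.current_t())
c=snap('wrist','w4')
E
```

```text
False [ 0.20598786 -0.08706283  0.12362696]
w 13.637600820431915 force tool [-1.1004223   0.90095808 -0.23131812] mom [-0.27233715 -0.18297517  0.05685492] 9.4917
```

View pics/w4.png

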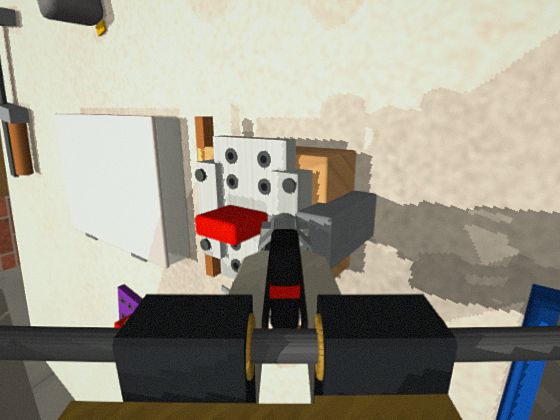

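The handle is gripped at 13.6 mm, with the band centred between the fingers at (285,291). Now I'll pull.

Run:
```python
from h import *
jx,jy,ax=frame(JA);T=toolrot(-ax,-jy);o=eul(T)
p0=np.array(robot.current_tcp_pos())
for h in (5,10,14.7):
    robot.move_linear(p0+h*ax,o,speed=40)
    f=np.array(robot.current_contact_force());print(h,(np.array(robot.current_tcp_pos())-p0)@ax,'F',(T.T@f).round(1),(T.T@robot.current_ft_torque()).round(2),robot.current_t())
```

```text
5 4.343588979279891 F [1.9 0.5 8. ] [-0.53  0.23  0.05] 9.8167
10 9.756802968813158 F [2.4 1.4 9.3] [-0.56  0.22  0.07] 10.0917
14.7 14.299090141857828 F [ 2.6  1.6 10.7] [-0.57  0.3   0.  ] 10.3583
```

```bash
cat > tw.py <<'E'
from h import *
import sys,json
def twist(a0,a1,step,p,lim=0.8):
    jx,jy,ax=frame(JA);T=toolrot(-ax,-jy);a=a0;m0=None
    n=int(np.ceil(abs(a1-a0)/step))
    for b in np.linspace(a0,a1,n+1)[1:]:
        M=R.from_rotvec(b*ax).as_matrix()@T
        robot.move_linear(p,eul(M),speed=60)
        m=M.T@robot.current_ft_torque();f=M.T@robot.current_contact_force()
        act=rot(robot.current_eef_rot());aa=np.arctan2(*( [np.dot(np.cross(T[:,0],act[:,0]),ax),np.dot(T[:,0],act[:,0])]))
        print(round(b,2),round(aa,3),'M',m.round(2),'F',f.round(1),round(robot.current_t(),2))
        if m0 is None:m0=m[2]
        if abs(m[2]-m0)>lim: print('STOP');return b
    return a1
E
python3 - <<'E'
from tw import *
jx,jy,ax=frame(JA);p=TEE+(-14-D+14.7)*ax
json.dump(list(p),open('p.json','w'))
print(twist(0,0.72,0.09,p,0.5))
E
```

```text
0.09 0.09 M [-0.65  0.31  0.07] F [ 1.9  1.9 11.4] 10.61
0.18 0.18 M [-0.74  0.22  0.  ] F [ 2.4  1.1 10.1] 10.86
0.27 0.27 M [-0.66  0.16  0.03] F [ 0.9  2.7 10.7] 11.11
0.36 0.36 M [-0.79  0.09  0.08] F [ 1.   2.3 11.7] 11.36
0.45 0.45 M [-0.77  0.04  0.08] F [ 0.5  1.5 10.9] 11.61
0.54 0.54 M [-0.87 -0.1   0.05] F [ 0.3  2.3 10.4] 11.86
0.63 0.63 M [-0.85 -0.08  0.24] F [-0.4  1.5 11.3] 12.11
0.72 0.719 M [-0.79 -0.15  0.49] F [0.3 1.4 9.6] 12.36
0.72
```

Moment begins rising at about 0.63, so a stop is near +0.6 rad. That would leave little margin over 30°, so I'll turn the other way, which should give about 0.84.

Run:
```python
from tw import *
p=np.array(json.load(open('p.json')))
print(twist(0.72,0,0.36,p,5)); print(twist(0,-0.76,0.12,p,0.35))
```

```text
0.36 0.359 M [-0.82  0.09  0.13] F [ 1.3  3.7 10.3] 12.87
0.0 -0.001 M [-0.59  0.39  0.13] F [ 2.   2.1 10.8] 13.38
0
-0.11 -0.109 M [-0.49  0.42  0.11] F [ 2.6  1.  11.3] 13.63
-0.22 -0.218 M [-0.44  0.49  0.09] F [ 3.8  1.  10.8] 13.89
-0.33 -0.327 M [-0.35  0.5   0.12] F [ 3.3 -0.4 11.1] 14.15
-0.43 -0.435 M [-0.26  0.52  0.11] F [ 2.   0.1 10.6] 14.41
-0.54 -0.544 M [-0.23  0.61  0.13] F [ 1.6  0.  10.8] 14.67
-0.65 -0.652 M [-0.09  0.61  0.14] F [ 2.7 -0.7 11. ] 14.93
-0.76 -0.761 M [-0.05  0.61  0.18] F [ 1.9 -1.3 11.1] 15.18
-0.76
```

Run:
```python
from tw import *
jx,jy,ax=frame(JA);p=np.array(json.load(open('p.json')))
M=R.from_rotvec(-0.761*ax).as_matrix()@toolrot(-ax,-jy)
for h in (-1.5,-2.5):
    robot.move_linear(p+h*ax,eul(M),speed=20);print(h,(M.T@robot.current_contact_force()).round(1),(M.T@robot.current_ft_torque()).round(2))
robot.move_gripper(0.45)
print((M.T@robot.current_contact_force()).round(1),(M.T@robot.current_ft_torque()).round(2))
robot.move_linear(p+60*ax,eul(M),speed=150)
M0=toolrot(-ax,-jy)
snap('wrist','w5');snap('side','s5');print(robot.current_t())
```

```text
-1.5 [ 2.4 -1.3  9.8] [0.09 0.49 0.13]
-2.5 [-0.3 -2.1  2.6] [ 0.04 -0.05  0.1 ]
[-0.4 -0.6 -1. ] [-0.26  0.11  0.06]
17.0167
```

View pics/w5.png

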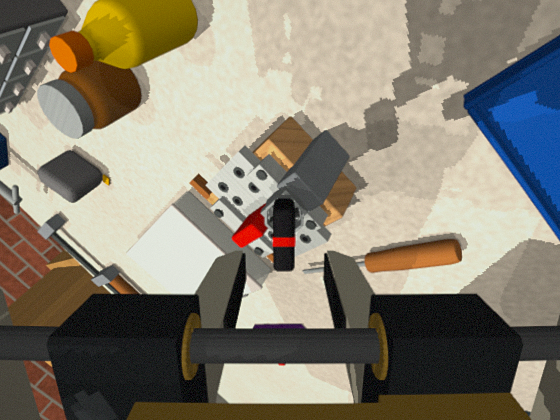

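The T-handle is still parallel to the turned gripper after release, so it has stayed at about -0.76 rad on the ledge. Next is the plate: I'll look straight down over it.

Run:
```python
from h import *
jx,jy,ax=frame(JA);o0=np.array([556.2,39.5,0]);dn=np.array([0,0,-1.])
best=None
for s in(1,-1):
    M=toolrot(dn,s*jx)
    for P in ([556,39.5,130-D],[556,39.5,67-D],list(o0+115*jy+[0,0,67-D]),[510,-297,150-D],[510,-297,22-D]):
        q=robot.inverse_kinematics(P,eul(M));print(s,P,None if q is None else np.round(q,2))
```

```text
1 [556, 39.5, 90.5] [-0.13  0.35  1.64  0.    1.15 -0.37]
1 [556, 39.5, 27.5] [-0.13  0.42  1.71  0.    1.01 -0.37]
1 [np.float64(444.61599147826047), np.float64(11.678982006038204), np.float64(27.5)] [-0.23  0.24  1.98  0.    0.92 -0.47]
1 [510, -297, 110.5] [-0.72  0.38  1.53  0.    1.23 -0.96]
1 [510, -297, -17.5] [-0.72  0.52  1.66  0.    0.95 -0.96]
-1 [556, 39.5, 90.5] [-0.13  0.35  1.64 -0.    1.15  2.77]
-1 [556, 39.5, 27.5] [-0.13  0.42  1.71 -0.    1.01  2.77]
-1 [np.float64(444.61599147826047), np.float64(11.678982006038204), np.float64(27.5)] [-0.23  0.24  1.98 -0.    0.92  2.67]
-1 [510, -297, 110.5] [-0.72  0.38  1.53 -0.    1.23  2.18]
-1 [510, -297, -17.5] [-0.72  0.52  1.66 -0.    0.95  2.18]
```

Run:
```python
from h import *
jx,jy,ax=frame(JA);M=toolrot(np.array([0,0,-1.]),jx)
robot.move_ptp([556.2,39.5,190-D],eul(M))
c=snap('wrist','w6');print(robot.current_t(),proj(c,[[556.2,39.5,100]]))
cv2.imwrite('pics/w6z.png',cv2.resize(c['img'],(800,600),interpolation=2))
```

```text
18.6917 [[284.92282665 215.25525453]]
```

View pics/w6z.png

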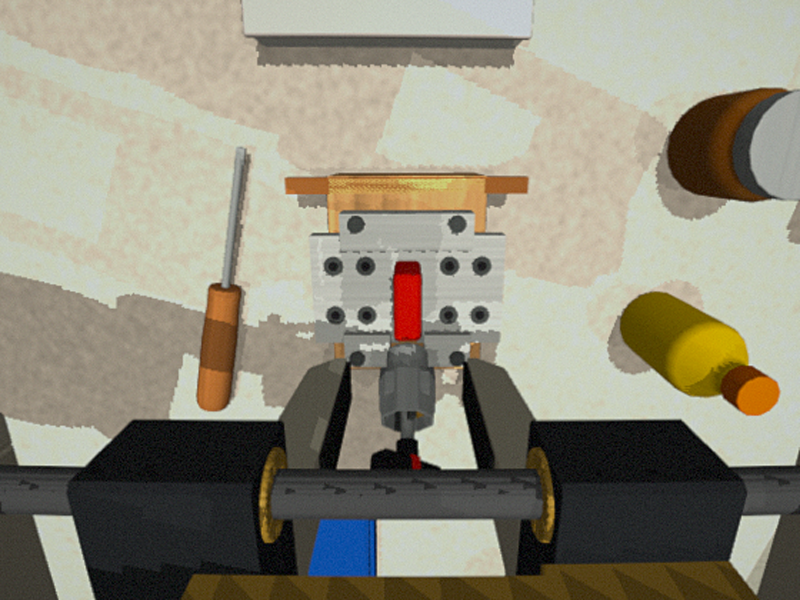

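Run:
```python
from h import *
jx,jy,ax=frame(np.radians(104.2));M=toolrot(np.array([0,0,-1.]),jx);o=eul(M)
P=np.array([556.2,39.5,0])
hit=robot.move_linear(P+[0,0,110-D],o,speed=120)
hit=robot.move_linear(P+[0,0,68-D],o,speed=60,f_stop=6)
print(hit,robot.current_tcp_pos(),robot.current_contact_force())
if not hit:
    f0=np.array(robot.current_contact_force())
    robot.move_gripper(0)
    print('w',robot.current_gripper_width()*93,M.T@(robot.current_contact_force()-f0),robot.current_t())
    snap('wrist','w7')
```

```text
False [556.4786209   39.47086697  28.6456338 ] [ 0.1652269   0.81343995 -0.57381687]
w 15.604383678241648 [-0.87067829 -0.70569411 -1.06013346] 20.8917
```

View pics/w7.png

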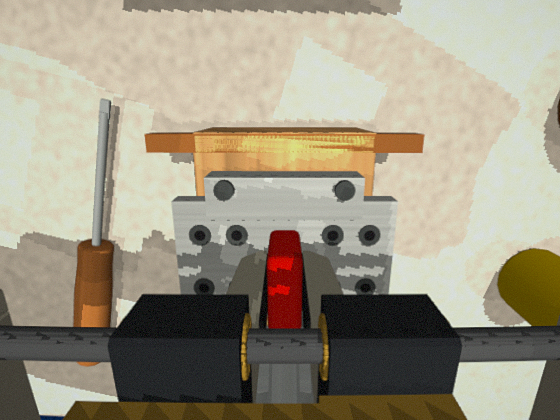

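Run:
```python
from h import *
jx,jy,ax=frame(np.radians(104.2));M=toolrot(np.array([0,0,-1.]),jx);o=eul(M)
P=np.array(robot.current_tcp_pos())
robot.move_linear(P+[0,0,0.7],o,speed=20)
P=P+[0,0,0.7]
for d in (6,20,45,75,112):
    hit=robot.move_linear(P+d*jy,o,speed=60,f_stop=20)
    print(d,hit,((np.array(robot.current_tcp_pos())-P)@jy).round(1),'F(jx,-jy,dn)',(M.T@robot.current_contact_force()).round(1),(M.T@robot.current_ft_torque()).round(2),round(robot.current_t(),2))
    if hit: break
snap('wrist','w8');snap('side','s8')
```

```text
6 False 6.8 F(jx,-jy,dn) [-0.3  0.1  3.9] [ 0.06 -0.06  0.  ] 21.44
20 False 20.5 F(jx,-jy,dn) [0.3 0.4 4.5] [ 0.03 -0.06  0.03] 21.82
45 False 44.9 F(jx,-jy,dn) [-0.7  0.1  4.5] [ 0.03 -0.01 -0.01] 22.39
75 False 74.8 F(jx,-jy,dn) [-0.4  0.6  4.6] [ 0.08 -0.09 -0.02] 23.04
112 False 111.5 F(jx,-jy,dn) [ 0.2 -0.3  5. ] [-0.01  0.   -0.  ] 23.81
```

View pics/s8.png

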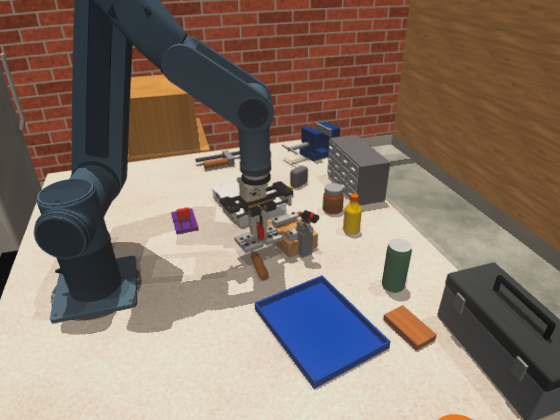

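Run:
```python
from h import *
from scipy.optimize import least_squares
s=load('scene0');d=load('side0')
print('spray',atz(s,[[158,292]],0),atz(d,[[397,290]],0))
L=[(-100,130),(-100,-130),(100,-130),(100,130)] 
so=np.array([[225,188],[139,187],[123,238],[214,241]]);do=np.array([[256,308],[320,378],[387,343],[322,279]])
def res(x):
    c,n=np.cos(x[2]),np.sin(x[2]);Q=np.array([[x[0]+c*a-n*b,x[1]+n*a+c*b,22] for a,b in L])
    return np.r_[(proj(s,Q)-so).ravel(),(proj(d,Q)-do).ravel()]
r=least_squares(res,[510,-297,0.25]);print(r.x,r.fun.round(1))
jx,jy,ax=frame(np.radians(104.2));M=toolrot(np.array([0,0,-1.]),jx);o=eul(M)
P=np.array(robot.current_tcp_pos());P1=P+12*jy
robot.move_linear(P1,o,speed=100); robot.move_linear(P1+[0,0,90],o,speed=200)
robot.move_linear([r.x[0],r.x[1],P1[2]+90],o,speed=200)
c=snap('wrist','w9');print(robot.current_t(),robot.current_tcp_pos(),robot.current_gripper_width()*93)
```

```text
spray [[ 7.59529088e+02 -2.20924549e+02 -1.13686838e-13]] [[ 746.32540682 -239.89141277    0.        ]]
[ 5.10288703e+02 -2.95619911e+02  2.54552521e-01] [-0.5 -1.5 -1.8 -1.5 -4.6 -2.2  0.9 -3.  -1.5 -5.4 -2.5  2.9  4.8 -4.1
 -0.5 -5. ]
26.5417 [ 510.19334893 -294.53213956  119.65891506] 15.860750424292329
```

View pics/w9.png

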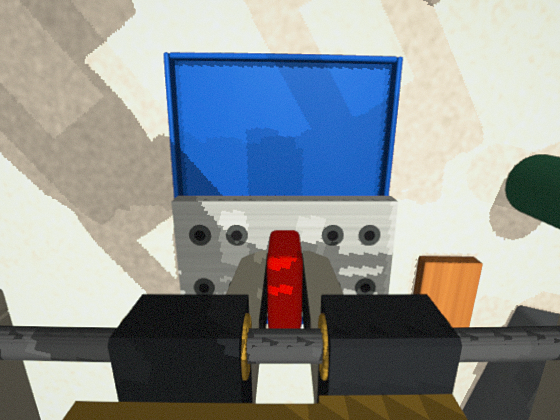

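Run:
```python
from h import *
c=load('w9');P=atz(c,[[165,54],[402,57]],22);print(P.round(1),np.linalg.norm(P[1]-P[0]))
v=P[1]-P[0];v/=np.linalg.norm(v);n=np.array([v[1],-v[0],0])
print('centre',P.mean(0)+130*n, np.degrees(np.arctan2(v[1],v[0])))
```

```text
[[ 382.8 -197.5   22. ]
 [ 574.1 -151.3   22. ]] 196.77850583633543
centre [ 509.03695983 -300.75574161   22.        ] 13.60081481786617
```

Run:
```python
from h import *
jx,jy,ax=frame(np.radians(104.2));M=toolrot(np.array([0,0,-1.]),jx);o=eul(M)
C=np.array([509.5,-298,0])
robot.move_linear(C+[0,0,-6],o,speed=150)
print(robot.current_contact_force(),robot.current_tcp_pos())
hit=robot.move_linear(C+[0,0,-24],o,speed=12,f_stop=2.5)
print(hit,robot.current_contact_force(),robot.current_tcp_pos())
robot.sleep(0.2);print(robot.current_contact_force())
if hit:
    robot.move_gripper(0.45)
    robot.move_linear(np.array(robot.current_tcp_pos())+[0,0,130],o,speed=150)
    snap('wrist','w10')
robot.sleep(0.3);snap('side','s10');snap('scene','c10');print(robot.current_t())
```

```text
[ 0.34742388  0.82830234 -4.72043915] [ 510.25116331 -298.52008294   -5.0708501 ]
True [0.47000116 0.0992556  7.37155997] [ 509.44275595 -297.93307965  -16.28258428]
[0.18258133 0.46354651 6.40372798]
30.7333
```

View pics/w10.png

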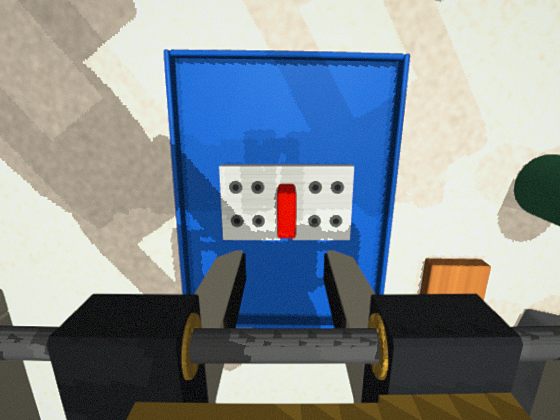

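View pics/s10.png

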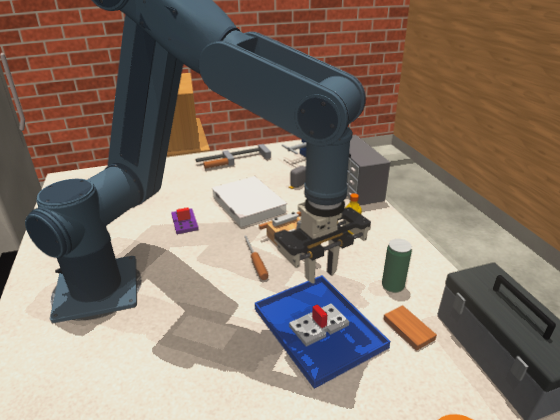

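View pics/c10.png

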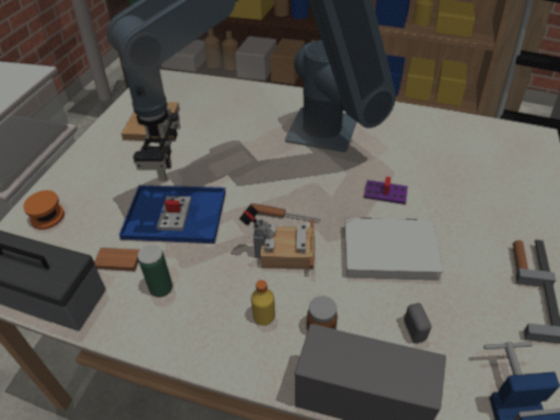

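The plate lies flat with its handle up, well inside the tray (wrist 286,203). Before handing in I'll check the plunger.

Run:
```python
from h import *
jx,jy,ax=frame(JA);c=load('c10')
print('home/latched tee proj',proj(c,[TEE,TEE+12.8*ax]).round(1))
cv2.imwrite('pics/f.png',cv2.resize(c['img'][190:275,230:330],(700,595),interpolation=2))
```

```text
home/latched tee proj [[250.9 217.9]
 [247.5 214.7]]
```

View pics/f.png

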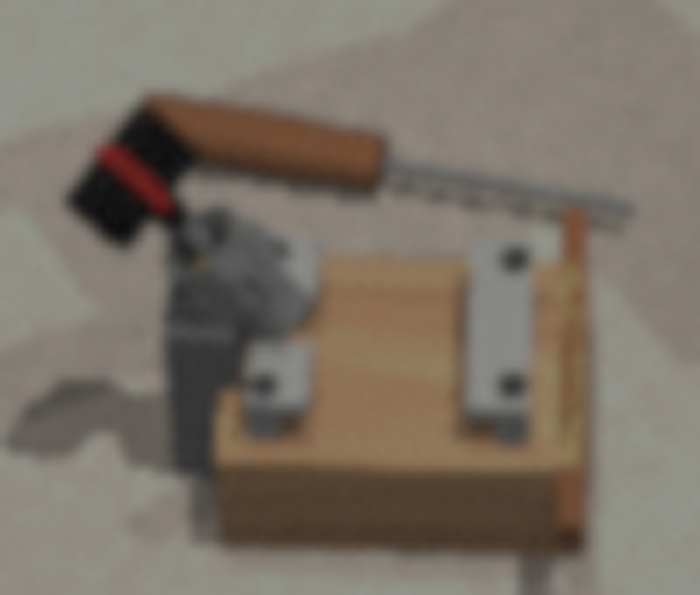

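The handle is turned and stands out at about (248,215) px, where the latched position should be. The track is empty and the screwdriver hasn't moved.

Run:
```python
from h import *
robot.hand_in();print(robot.current_t())
```

```text
the job is handed in; nothing more can be done
the job is handed in; nothing more can be done
```

The drill-guide plate is out of the jig and lies flat, handle up, well inside the blue tray. The plunger is latched open. I handed the job in at about 31 s of the 66 s allowed.

- **Plunger:** I pulled it about 14 mm. Turning it counterclockwise, I felt a stop at about +0.6 rad, so I turned it the other way to -0.76 rad (44°), which was free. I eased it onto the ledge, where the spring force on the gripper dropped away, and let go. The last picture shows the handle still turned and standing out where the latched position should be.
- **Plate:** It slid out with under 1 N of sideways force. I lowered it slowly until it touched the tray floor; the force sensor changed by about 12 N there, against a stop threshold of 2.5 N.
- **Other things on the bench:** In the last pictures the screwdriver and the other things look unmoved. I compared them by eye only.

**Check that disagreed:** the reported TCP is about 39.5 mm beyond the real fingertips, not at their end as described. Because of this my first grasp closed on air just above the T-handle, without any noticeable force. I found the offset in the pictures, measured it by touching the handle top lightly (about 5 N), and corrected every later move for it.

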